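Click the bead tray's lid shut all round

TASK

The clip-on lid of the walnut bead tray is on, but the four ivory sections of its rim still stand up. Press each section down with a fingertip, one after another around the rim, until all four have clicked shut and stay flush, then draw the hand clear. Only press: do not lift or tip the tray, leave it where it stands, and do not disturb the jar, finial cap, pin vise or inlaid box.

Things in the scene. Friction and masses are not known exactly. Their poses are not given: they have to be found in the camera images.
- tray: Walnut bead tray with a clear lid panel in an ivory clip-on rim, 178 x 138 mm overall (x, y), 0.9 kg, loose. Origin: centre of its underside, on the wooden flap, whose top is 18 mm above the work surface; z up. Panel and ivory corner squares are fixed, tops 43 mm above the origin. Between the corners are four rim sections; shut, they lie level, tops 46 mm above the origin.
- rim_near (a joint): Ivory rim section, short section nearest the robot at yaw 0 (tray -x side), 80 mm long, 27 mm wide, hinged on its inner edge 62 mm from the tray's centre. 0 = up (outer edge 8 mm high, red stripe shows beneath), 0.30 rad = clicked shut at a hard stop. About 6 to 7 N down at its press point; before 0.15 it springs back, beyond it snaps shut and stays.
- rim_near_press (a point): Point on top of section rim_near, mid-length, 18 mm outward from its hinge, 9 mm in from its outer edge; moves with it, about 5 mm down and 1 mm outward from up to shut. Shut, it is 46 mm above the tray's origin and 80 mm from the tray's centre.
- rim_far (a joint): Ivory rim section, short section on the tray's +x side, 80 mm long, 27 mm wide, hinged on its inner edge 62 mm from the tray's centre. 0 = up (outer edge 8 mm high, red stripe shows beneath), 0.30 rad = clicked shut at a hard stop. About 6 to 7 N down at its press point; before 0.15 it springs back, beyond it snaps shut and stays.
- rim_far_press (a point): Point on top of section rim_far, mid-length, 18 mm outward from its hinge, 9 mm in from its outer edge; moves with it, about 5 mm down and 1 mm outward from up to shut. Shut, it is 46 mm above the tray's origin and 80 mm from the tray's centre.
- rim_left (a joint): Ivory rim section, long section on the tray's +y side, 120 mm long, 27 mm wide, hinged on its inner edge 42 mm from the tray's centre. 0 = up (outer edge 8 mm high, red stripe shows beneath), 0.30 rad = clicked shut at a hard stop. About 6 to 7 N down at its press point; before 0.15 it springs back, beyond it snaps shut and stays.
- rim_left_press (a point): Point on top of section rim_left, mid-length, 18 mm outward from its hinge, 9 mm in from its outer edge; moves with it, about 5 mm down and 1 mm outward from up to shut. Shut, it is 46 mm above the tray's origin and 60 mm from the tray's centre.
- rim_right (a joint): Ivory rim section, long section on the tray's -y side, 120 mm long, 27 mm wide, hinged on its inner edge 42 mm from the tray's centre. 0 = up (outer edge 8 mm high, red stripe shows beneath), 0.30 rad = clicked shut at a hard stop. About 6 to 7 N down at its press point; before 0.15 it springs back, beyond it snaps shut and stays.
- rim_right_press (a point): Point on top of section rim_right, mid-length, 18 mm outward from its hinge, 9 mm in from its outer edge; moves with it, about 5 mm down and 1 mm outward from up to shut. Shut, it is 46 mm above the tray's origin and 60 mm from the tray's centre.
- jar_center (a point): Closed green glass bead jar with brass cap, 56 mm across, 75 mm high, standing on the flap by the tray; centre. Bystander, loose.
- finial_center (a point): Silver finial cap, 38 mm across, 52 mm high, standing on the flap by the tray; centre. Bystander, loose.
- vise_center (a point): Brass pin vise drill, 103 mm long, 14 mm thick, lying on the flap by the tray; point on its axis, near mid-length. Bystander, loose.
- pearl_box_center (a point): Wooden box inlaid with mother-of-pearl, 100 x 140 x 65 mm, on the flap far to the robot's right; centre. Bystander, loose.

How it is judged:
By the outcome, as a careful person would: the job done as asked, in the order asked, and still so for the second after the job is handed in, with the robot touching nothing.
It also fails if it takes over 48 s, if anything falls off the work surface, if the arm or the gripper's body presses on something with over 40 N, if the wrist force passes 120 N, or if a joint passes its speed limit or range.

ROBOT

A 6-joint arm with a two-finger parallel gripper is mounted at the origin on the work surface. World frame = base frame: x ahead of the robot, y to its left, z up, the work surface at z = 0. Lengths are in m, angles in degrees, forces in N, time in s.
With the tool pointing down it reaches from about 0.375 to 0.975 m from the base axis. Payload 3.8 kg.
Tool frame: the origin (TCP) lies at the very end of the fingers, on their centre line; the grasp point (between the pads) lies 19 mm behind it; z points along the fingers, y is the line along which they close (so a half turn about z gives the same grasp; the last joint's range is limited). The gripper opens to 85 mm and grips with 20 to 120 N. Pads are 22 mm wide; open, the fingers measure 114 mm over their backs; the gripper's body (76 mm by 85 mm) begins 54 mm behind the grasp point. The pads swing forward as they close: fully open they stand 13 mm farther back than shut.
Start: joints at [-75.052, 15.12, 91.902, -0, 72.978, -2.114], TCP at [0.198, -0.645, 0.231] pointing down, gripper open.
Joint ranges: [-150.88, 150.88], [-54.13, 125.18], [17.81, 147.31], [-75.09, 255.09], [0, 152.58], [-146.25, 146.25]. Speed limits (degrees/s): [147.25, 147.25, 180, 180, 180, 180].

INTERFACE

Orientations are given as [roll, pitch, yaw] about the fixed x, y, z axes, in that order (R = Rz(yaw) Ry(pitch) Rx(roll)).
In Python, from cell import env gives the robot as it stands.
- The arm moves only by the tool arm_command, never from a script. Its arguments are lists of equal length, an entry for each row: "delta_rot": the turn, a rotation vector about the world's x, y, z in degrees, a list of three; "delta_pos": the shift along the world's x, y, z in cm, a list of three; "hand": the opening, from 0 (shut) to 1 (fully open). In form: {"delta_rot": [[rx, ry, rz], ...], "delta_pos": [[x, y, z], ...], "hand": [hand, ...]}. A call has 1 to 12 rows; each row shifts and turns the commanded pose from where the row before left it; what a row does not reach is not made up. A row lasts 1/12 s, in which the tool goes at most 41.7 mm and 7.16 degrees, less where a joint would pass 70% of its speed; a pose out of reach is approached as far as the arm can. A call is refused whole if a number of a shift passes 4.17 or a number of a turn 7.16, either way. A call with a gripper value outside its range is refused whole. The fingers move at their own pace and stop on an object; "newtons" is the grip in N (left out, the last holds). Time passes only in rows, so rows that do not move let the fingers close. It gives the time, the measured TCP pose, the force, the opening and the grip force at its end, in the units of the state.
- env.state(): the state, without advancing time (a new reading comes with each control period).
- env.camera(name): name is "scene" or "top" or "wrist"; returns a dict with "color" (384x512x3 uint8, blue, green, red), "intrinsics" (3x3 intrinsics, pixels), "R" (3x3) and "t" (3): a world point X has camera coordinates R X + t; the wrist camera has in their place "tool_from_camera" (4x4, takes a point from camera to tool coordinates, whose origin is the TCP and whose axes are the flange's). Camera axes: x right, y down, z forward; pixel columns grow to the right and rows downward; lengths in m; the calibration is good to about 2 mm. A picture is of the moment at which its call begins: read the wrist's pose just before it. There is no depth.
- env.hand_in(): hands the job in; it is judged then, once.
The state is a dict: "time_s": time; "joint_positions": joint angles; "qvel": joint speeds; "joint_torque": joint torques, N m; "tcp_pos": TCP position; "tool_rot": TCP orientation; "ft_force": force on the tool from outside, world axes, zero at the start; "moment": the same for the moment, N m; "opening": finger opening in m; "grasp_force": force on a finger pad.
Only numpy, scipy, OpenCV 4.12 (cv2) and the standard library are available. Lean on these libraries where they do the work, as an engineer would, in place of code of your own. Each camera call takes 0.05 s, during which the arm holds its last target. There are 200 camera calls.

## Working session

There is one attempt and no reset: what is moved stays moved. The work goes in short steps, Python scripts to look and compute and a tool call to move; the robot and the scene stay as the last step left them, time stands still between calls to the robot, and variables do not carry over. Pictures are saved under pics/ and viewed, at most 10 in all, crops included, and the job is handed in when it is done.

Besides the shell and the picture viewer there is one more tool, called after ">>>" by a JSON object that holds its "name" and its "arguments". arm_command: Moves the arm, as the interface text tells. Its arguments: {"type":"object","properties":{"delta_rot":{"type":"array"},"delta_pos":{"type":"array"},"hand":{"type":"array"},"newtons":{"type":"number"}},"required":["delta_rot","delta_pos","hand"]}

```bash
mkdir -p pics
python3 - <<'E'
from cell import env
import cv2, numpy as np, pickle
d={}
for n in("top","scene"):
    c=env.camera(n); d[n]=c; cv2.imwrite(f"pics/{n}0.png",c["color"])
    print(n,c["intrinsics"][0][0],(-np.array(c["R"]).T@c["t"]).round(3))
pickle.dump(d,open("cams.pkl","wb"))
im=np.hstack([d["top"]["color"]])
cv2.imwrite("pics/top0x.png",cv2.resize(im,(800,600)))
print(env.state())
E
```

```text
top 413.7335198163028 [ 0.396 -0.094  1.179]
scene 495.8300979496227 [ 1.406 -0.286  1.12 ]
{'time_s': 0.1, 'joint_positions': array([-7.50501508e+01,  1.51655577e+01,  9.19755497e+01, -9.08392444e-04,
        7.29793954e+01, -2.11453051e+00]), 'qvel': array([ 0.10562495, -0.02337402, -0.09392048, -0.04250244,  0.0698981 ,
        0.06107507]), 'joint_torque': array([-8.70879671e-05, -5.16708577e+01, -3.68588269e+01, -1.02845563e-04,
        6.30202296e-03, -2.29317459e-05]), 'tcp_pos': array([ 0.19788761, -0.64461969,  0.23005815]), 'tool_rot': array([-1.79879547e+02, -3.57875481e-03,  1.70646427e+01]), 'ft_force': array([-0.81036687,  0.18776142,  0.72474567]), 'moment': array([-0.04766126,  0.01734192,  0.01657788]), 'grasp_force': 0.0, 'opening': 0.08529360549920514}
```

View pics/top0x.png

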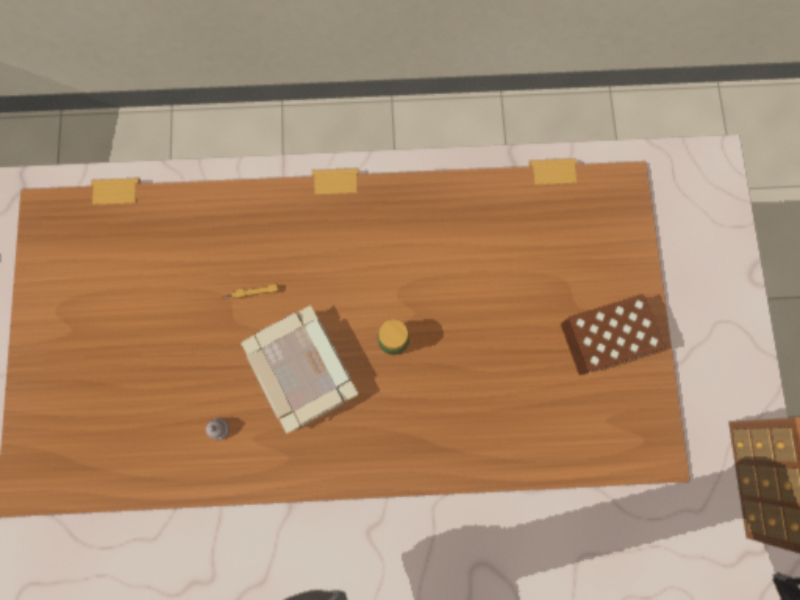

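View pics/scene0.png

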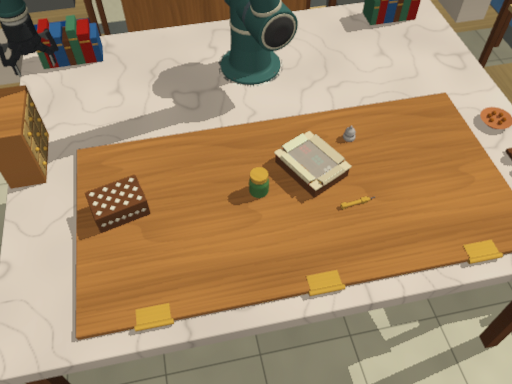

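The top view shows the tray around (300,370), turned by about 30°. The jar is at (393,337), the finial at (217,429), the vise at (255,291), and the box is far off at (617,335). All four rim sections are ivory.

```bash
cat > h.py <<'E'
import numpy as np, cv2
def ray(c,uv,z):
    R=np.array(c["R"]);t=np.array(c["t"]);C=-R.T@t
    d=R.T@np.linalg.inv(c["intrinsics"])@np.array([uv[0],uv[1],1.])
    return C+d*(z-C[2])/d[2]
E
python3 - <<'E'
import pickle,cv2,numpy as np
from h import *
d=pickle.load(open("cams.pkl","rb"))
for n,box in(("top",(145,185,240,285)),("scene",(265,125,360,200))):
    c=d[n];im=c["color"];x0,y0,x1,y1=box
    hsv=cv2.cvtColor(im,cv2.COLOR_BGR2HSV)
    m=np.zeros(im.shape[:2],np.uint8)
    m[y0:y1,x0:x1]=cv2.inRange(hsv,(10,0,120),(60,110,255))[y0:y1,x0:x1]
    k=max(cv2.findContours(m,cv2.RETR_EXTERNAL,cv2.CHAIN_APPROX_NONE)[0],key=cv2.contourArea)
    w=np.array([ray(c,p+0.,0.066)[:2] for p in k[:,0]],np.float32)*1000
    r=cv2.minAreaRect(w);print(n,r,cv2.boundingRect(k))
    
c=d["top"];s=.64
for nm,uv,z in(("jar",(393,335),.093),("finial",(217,427),.07),("viseA",(228,296),.025),("viseB",(278,288),.025)):
    print(nm,ray(c,np.array(uv)*s,z).round(3))
cv2.imwrite("pics/crop.png",np.hstack([cv2.resize(d["top"]["color"][180:290,130:240],(400,400),interpolation=3),cv2.resize(d["scene"]["color"][110:210,260:360],(400,400),interpolation=3)]))
E
```

```text
top ((526.3972778320312, 70.117431640625), (182.4070587158203, 142.70846557617188), 25.86237907409668) (154, 195, 75, 83)
scene ((531.5376586914062, 67.94612121582031), (184.62017822265625, 145.27880859375), 26.12030601501465) (274, 131, 78, 60)
jar [ 0.57  -0.096  0.093]
finial [0.432 0.207 0.07 ]
viseA [0.668 0.202 0.025]
viseB [0.678 0.11  0.025]
```

View pics/crop.png

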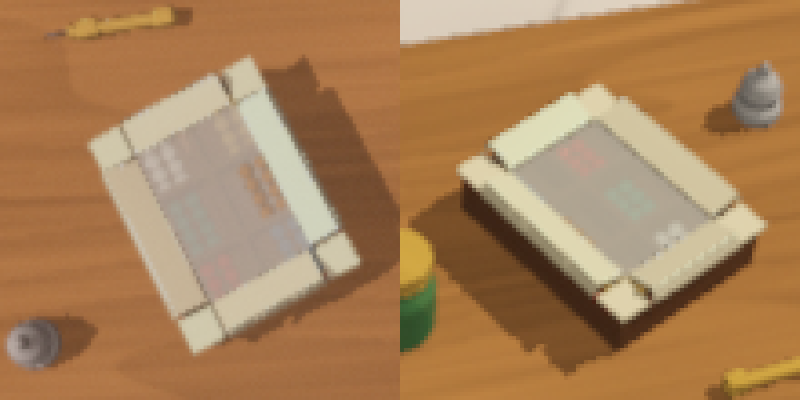

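The tray centre is about (0.528, 0.069) with a yaw of about 26°. The crop shows all four sections raised. I'll fly over the tray with the fingers shut.

>>> {"name": "arm_command", "arguments": {"delta_rot": [[0, 0, 0.75], [0, 0, 0.75], [0, 0, 0.75], [0, 0, 0.75], [0, 0, 0.75], [0, 0, 0.75], [0, 0, 0.75], [0, 0, 0.75], [0, 0, 0.75], [0, 0, 0.75], [0, 0, 0.75], [0, 0, 0.75]], "delta_pos": [[1.4, 3, 0.3], [1.4, 3, 0.3], [1.4, 3, 0.3], [1.4, 3, 0.3], [1.4, 3, 0.3], [1.4, 3, 0.3], [1.4, 3, 0.3], [1.4, 3, 0.3], [1.4, 3, 0.3], [1.4, 3, 0.3], [1.4, 3, 0.3], [1.4, 3, 0.3]], "hand": [0, 0, 0, 0, 0, 0, 0, 0, 0, 0, 0, 0], "newtons": 30}}

```text
time_s: 1.1
tcp_pos: [0.3661, -0.2836, 0.267]
tool_rot: [-180.0, 0.0, 26.1]
ft_force: [0.2, -0.3, -0.1]
opening: -0.0002
grasp_force: 0.0
```

>>> {"name": "arm_command", "arguments": {"delta_rot": [[0, 0, 0], [0, 0, 0], [0, 0, 0], [0, 0, 0], [0, 0, 0], [0, 0, 0], [0, 0, 0], [0, 0, 0], [0, 0, 0], [0, 0, 0], [0, 0, 0], [0, 0, 0]], "delta_pos": [[1.4, 3, 0], [1.4, 3, 0], [1.4, 3, 0], [1.4, 3, 0], [1.4, 3, 0], [1.4, 3, 0], [1.4, 3, 0], [1.4, 3, 0], [1.4, 3, 0], [1.4, 3, 0], [1.4, 3, 0], [0, 0, 0]], "hand": [0, 0, 0, 0, 0, 0, 0, 0, 0, 0, 0, 0]}}

```text
time_s: 2.1
tcp_pos: [0.5214, 0.0494, 0.2667]
tool_rot: [-179.9, -0.1, 26.3]
ft_force: [0.8, 0.1, 1.0]
opening: -0.0001
grasp_force: 0.0
```

Run:
```python
from cell import env
import cv2,numpy as np,pickle
s=env.state();c=env.camera("wrist");pickle.dump((s,c),open("w1.pkl","wb"))
print(s["tcp_pos"],s["tool_rot"],s["opening"]);print(np.array(c["tool_from_camera"]).round(3),c["intrinsics"])
cv2.imwrite("pics/w1.png",c["color"])
```

```text
[0.52143844 0.04942617 0.26672835] [-1.79865366e+02 -8.40124826e-02  2.63022129e+01] -0.00010447353453590623
[[ 0.    -0.959 -0.283  0.072]
 [ 1.    -0.     0.    -0.   ]
 [-0.    -0.283  0.959 -0.142]
 [ 0.     0.     0.     1.   ]] [[278.8084891    0.         252.98781332]
 [  0.         278.8084891  196.29939541]
 [  0.           0.           1.        ]]
```

View pics/w1.png

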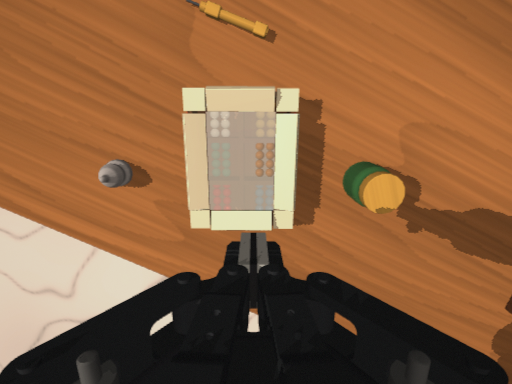

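The wrist view shows the whole tray, with its outer corners at about (183,88), (299,89), (294,229) and (190,228). The finger tip is near (253,240). I'll cast the corners onto the plane of the corner tops.

```bash
cat >> h.py <<'E'
from scipy.spatial.transform import Rotation as Ro
def wcam(s,c):
    T=np.array(c["tool_from_camera"]);W=Ro.from_euler("xyz",s["tool_rot"],degrees=True).as_matrix()
    R=(W@T[:3,:3]).T; C=W@T[:3,3]+s["tcp_pos"]
    return dict(R=R,t=-R@C,intrinsics=c["intrinsics"])
E
python3 - <<'E'
import pickle
from h import *
s,c=pickle.load(open("w1.pkl","rb"));k=wcam(s,c)
P=np.array([ray(k,p,.061)[:2] for p in((183,88),(299,89),(294,229),(190,228))])
print(P.round(4),[np.linalg.norm(P[i]-P[i-1]).round(4) for i in range(4)])
ctr=P.mean(0);a=(P[0]+P[1]-P[2]-P[3]);yaw=np.arctan2(a[1],a[0]);print(ctr,np.degrees(yaw))
u=np.array([np.cos(yaw),np.sin(yaw)]);v=np.array([-u[1],u[0]])
for n,o in(("right",-.06*v),("far",.08*u),("left",.06*v),("near",-.08*u)):
    print(n,(ctr+o).round(4),"delta cm",((ctr+o-s["tcp_pos"][:2])*100).round(2))
E
```

```text
[[ 0.5758  0.1682]
 [ 0.6348  0.0464]
 [ 0.4774 -0.033 ]
 [ 0.4167  0.0929]] [np.float64(0.1761), np.float64(0.1353), np.float64(0.1763), np.float64(0.1398)]
[0.5261754  0.06866628] 26.049944538141887
right [0.5525 0.0148] delta cm [ 3.11 -3.47]
far [0.598  0.1038] delta cm [7.66 5.44]
left [0.4998 0.1226] delta cm [-2.16  7.31]
near [0.4543 0.0335] delta cm [-6.71 -1.59]
```

>>> {"name": "arm_command", "arguments": {"delta_rot": [[0, 0, 0], [0, 0, 0], [0, 0, 0], [0, 0, 0], [0, 0, 0], [0, 0, 0], [0, 0, 0], [0, 0, 0], [0, 0, 0], [0, 0, 0], [0, 0, 0]], "delta_pos": [[1.0, -1.2, -2], [1.0, -1.2, -2], [1.1, -1.1, -2], [0, 0, -2], [0, 0, -2], [0, 0, -2], [0, 0, -2], [0, 0, -2], [0, 0, -2], [0, 0, 0], [0, 0, 0]], "hand": [0, 0, 0, 0, 0, 0, 0, 0, 0, 0, 0]}}

```text
time_s: 3.07
tcp_pos: [0.5491, 0.0088, 0.086]
tool_rot: [-179.9, 0.2, 26.0]
ft_force: [0.6, -0.5, 0.0]
opening: -0.0001
grasp_force: 0.0
```

>>> {"name": "arm_command", "arguments": {"delta_rot": [[0, 0, 0], [0, 0, 0], [0, 0, 0], [0, 0, 0], [0, 0, 0], [0, 0, 0]], "delta_pos": [[0.3, 0.6, 0], [0, 0, -0.5], [0, 0, -0.4], [0, 0, 0], [0, 0, 0], [0, 0, 0]], "hand": [0, 0, 0, 0, 0, 0]}}

```text
time_s: 3.57
tcp_pos: [0.5542, 0.0158, 0.0786]
tool_rot: [180.0, -0.0, 26.1]
ft_force: [0.5, 0.2, -0.0]
opening: -0.0002
grasp_force: 0.0
```

>>> {"name": "arm_command", "arguments": {"delta_rot": [[0, 0, 0], [0, 0, 0], [0, 0, 0], [0, 0, 0], [0, 0, 0], [0, 0, 0]], "delta_pos": [[-0.1, 0, -0.3], [0, 0, -0.3], [0, 0, -0.2], [0, 0, -0.2], [0, 0, -0.2], [0, 0, 0]], "hand": [0, 0, 0, 0, 0, 0]}}

```text
time_s: 4.07
tcp_pos: [0.5524, 0.0158, 0.0655]
tool_rot: [-179.9, 0.1, 26.0]
ft_force: [0.5, 0.2, 0.1]
opening: -0.0001
grasp_force: 0.0
```

>>> {"name": "arm_command", "arguments": {"delta_rot": [[0, 0, 0], [0, 0, 0], [0, 0, 0]], "delta_pos": [[0, 0, -0.15], [0, 0, -0.1], [0, 0, 0]], "hand": [0, 0, 0]}}

```text
time_s: 4.32
tcp_pos: [0.5527, 0.0159, 0.064]
tool_rot: [-180.0, 0.0, 26.1]
ft_force: [-2.0, 0.6, 4.1]
opening: 0.0002
grasp_force: 1.9
```

>>> {"name": "arm_command", "arguments": {"delta_rot": [[0, 0, 0], [0, 0, 0], [0, 0, 0], [0, 0, 0], [0, 0, 0], [0, 0, 0], [0, 0, 0], [0, 0, 0], [0, 0, 0], [0, 0, 0]], "delta_pos": [[0, 0, 1], [0, 0, 1.5], [0, 0, 0], [1.1, 2.2, 0], [1.1, 2.2, 0], [1.1, 2.2, 0], [1.2, 2.2, 0], [0, 0, 0], [0, 0, 0], [0, 0, 0]], "hand": [0, 0, 0, 0, 0, 0, 0, 0, 0, 0]}}

```text
time_s: 5.15
tcp_pos: [0.5975, 0.1035, 0.0883]
tool_rot: [180.0, 0.1, 26.1]
ft_force: [0.2, 0.3, -0.4]
opening: 0.0003
grasp_force: 0.0
```

Run:
```python
from cell import env
import cv2,pickle
s=env.state();c=env.camera("wrist");pickle.dump((s,c),open("w2.pkl","wb"))
print(s["tcp_pos"])
cv2.imwrite("pics/w2.png",c["color"])
```

```text
[0.59749939 0.10347428 0.08832146]
```

View pics/w2.png

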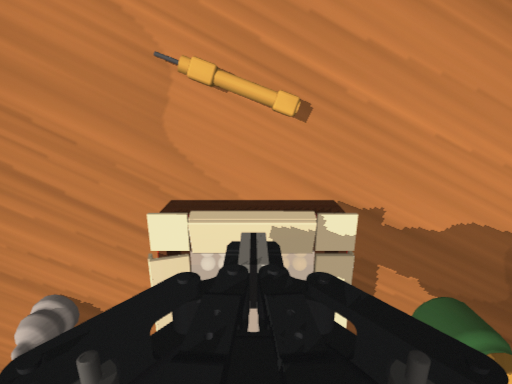

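The tip is over the middle of the far section, around (253,235), and the vise and jar are clear of the fingers. Pressing now.

>>> {"name": "arm_command", "arguments": {"delta_rot": [[0, 0, 0], [0, 0, 0], [0, 0, 0], [0, 0, 0], [0, 0, 0], [0, 0, 0], [0, 0, 0], [0, 0, 0], [0, 0, 0]], "delta_pos": [[0, 0, -0.6], [0, 0, -0.6], [0, 0, -0.3], [0, 0, -0.3], [0, 0, -0.2], [0, 0, -0.2], [0, 0, -0.2], [0, 0, -0.1], [0, 0, 0]], "hand": [0, 0, 0, 0, 0, 0, 0, 0, 0]}}

```text
time_s: 5.95
tcp_pos: [0.5979, 0.1036, 0.064]
tool_rot: [180.0, 0.0, 26.1]
ft_force: [-1.2, -1.0, 2.6]
opening: 0.0002
grasp_force: 1.5
```

Shut, against its hard stop. Next is left, at (0.4998, 0.1226).

>>> {"name": "arm_command", "arguments": {"delta_rot": [[0, 0, 0], [0, 0, 0], [0, 0, 0], [0, 0, 0], [0, 0, 0], [0, 0, 0], [0, 0, 0], [0, 0, 0], [0, 0, 0], [0, 0, 0]], "delta_pos": [[0, 0, 1], [0, 0, 1.5], [0, 0, 0], [-2.5, 0.5, 0], [-2.5, 0.5, 0], [-2.5, 0.5, 0], [-2.3, 0.4, 0], [0, 0, 0], [0, 0, 0], [0, 0, 0]], "hand": [0, 0, 0, 0, 0, 0, 0, 0, 0, 0]}}

```text
time_s: 6.78
tcp_pos: [0.501, 0.1229, 0.0892]
tool_rot: [180.0, -0.1, 26.1]
ft_force: [0.8, -0.0, 0.4]
opening: -0.0
grasp_force: 0.0
```

>>> {"name": "arm_command", "arguments": {"delta_rot": [[0, 0, 0], [0, 0, 0], [0, 0, 0], [0, 0, 0], [0, 0, 0], [0, 0, 0], [0, 0, 0], [0, 0, 0], [0, 0, 0]], "delta_pos": [[0, 0, -0.6], [0, 0, -0.6], [0, 0, -0.3], [0, 0, -0.3], [0, 0, -0.2], [0, 0, -0.2], [0, 0, -0.2], [0, 0, -0.1], [0, 0, 0]], "hand": [0, 0, 0, 0, 0, 0, 0, 0, 0]}}

```text
time_s: 7.53
tcp_pos: [0.5001, 0.1226, 0.064]
tool_rot: [180.0, 0.0, 26.1]
ft_force: [-1.6, -0.8, 2.2]
opening: 0.0003
grasp_force: 1.5
```

Shut too. The last is near, at (0.4543, 0.0335).

>>> {"name": "arm_command", "arguments": {"delta_rot": [[0, 0, 0], [0, 0, 0], [0, 0, 0], [0, 0, 0], [0, 0, 0], [0, 0, 0], [0, 0, 0], [0, 0, 0], [0, 0, 0], [0, 0, 0]], "delta_pos": [[0, 0, 1], [0, 0, 1.5], [0, 0, 0], [-1.1, -2.2, 0], [-1.1, -2.2, 0], [-1.2, -2.3, 0], [-1.2, -2.2, 0], [0, 0, 0], [0, 0, 0], [0, 0, 0]], "hand": [0, 0, 0, 0, 0, 0, 0, 0, 0, 0]}}

```text
time_s: 8.37
tcp_pos: [0.4546, 0.0339, 0.089]
tool_rot: [180.0, -0.1, 26.0]
ft_force: [0.8, 0.2, 0.1]
opening: 0.0003
grasp_force: 0.0
```

>>> {"name": "arm_command", "arguments": {"delta_rot": [[0, 0, 0], [0, 0, 0], [0, 0, 0], [0, 0, 0], [0, 0, 0], [0, 0, 0], [0, 0, 0], [0, 0, 0], [0, 0, 0]], "delta_pos": [[0, 0, -0.6], [0, 0, -0.6], [0, 0, -0.3], [0, 0, -0.3], [0, 0, -0.2], [0, 0, -0.2], [0, 0, -0.2], [0, 0, -0.1], [0, 0, 0]], "hand": [0, 0, 0, 0, 0, 0, 0, 0, 0]}}

```text
time_s: 9.12
tcp_pos: [0.4544, 0.0338, 0.064]
tool_rot: [-180.0, -0.0, 26.1]
ft_force: [-0.6, -0.1, 0.0]
opening: 0.0
grasp_force: 0.6
```

>>> {"name": "arm_command", "arguments": {"delta_rot": [[0, 0, 0], [0, 0, 0], [0, 0, 0], [0, 0, 0], [0, 0, 0], [0, 0, 0], [0, 0, 0], [0, 0, 0], [0, 0, 0], [0, 0, 0], [0, 0, 0], [0, 0, 0]], "delta_pos": [[0, 0, 1], [0, 0, 2], [0, 0, 2], [0, 0, 2], [0, 0, 2], [0, 0, 2], [0, 0, 2], [0, 0, 2], [0, 0, 2], [0, 0, 2], [0, 0, 0], [0, 0, 0]], "hand": [0, 0, 0, 0, 0, 0, 0, 0, 0, 0, 0, 0]}}

```text
time_s: 10.12
tcp_pos: [0.4551, 0.0337, 0.2557]
tool_rot: [179.9, -0.2, 26.1]
ft_force: [-0.1, 0.4, -0.9]
opening: -0.0001
grasp_force: 0.0
```

Run:
```python
from cell import env
import cv2,numpy as np
w=env.camera("wrist")["color"];s=env.camera("scene")["color"]
cv2.imwrite("pics/end.png",np.hstack([cv2.resize(s[110:210,260:360],(384,384),interpolation=3),cv2.resize(w[0:260,120:380],(384,384),interpolation=3)]))
```

```text
(no output)
```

View pics/end.png

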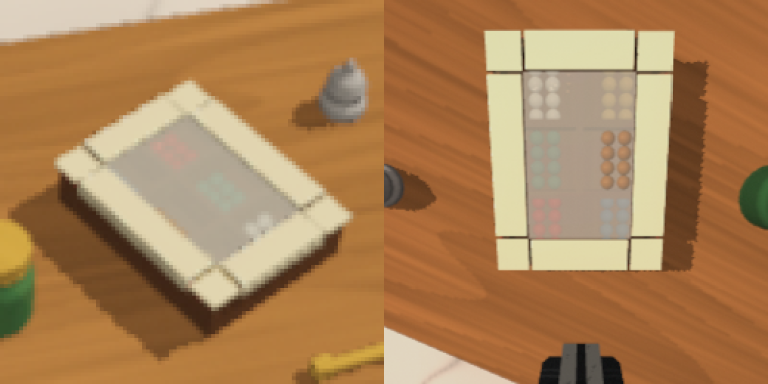

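Both views show all four sections evenly shaded and flush, and the jar, finial and vise standing where they were. The hand is clear at z = 0.256.

```bash
python3 -c "
from cell import env
print(env.hand_in())"
```

```text
the job is handed in; nothing more can be done
None
```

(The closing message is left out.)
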